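Build the seed-sieve stack on the shaker

ROBOT

A 7-joint arm with a two-finger parallel gripper is mounted at the origin on the work surface; the furniture and walls round the work are solid. World frame = base frame: x ahead of the robot, y to its left, z up, the work surface at z = 0. Lengths are in mm, angles in degrees, forces in N, time in s.
With the tool pointing down it reaches from about 400 to 750 mm from the base axis. Payload 19.5 kg.
Tool frame: the origin (TCP) lies between the finger pads; the fingertips stand 14 mm ahead of it and the grasp point (between the pads) lies 5 mm behind it; z points along the fingers, y is the line along which they close (so a half turn about z gives the same grasp; the last joint's range is limited). The gripper opens to 85 mm and grips with 20 to 120 N. Pads are 22 mm wide; open, the fingers measure 114 mm over their backs; the gripper's body (76 mm by 85 mm) begins 54 mm behind the grasp point. The pads swing forward as they close: fully open they stand 13 mm farther back than shut.
Start: joints at [-2.389, 40.479, -1.581, 85.061, 1.261, 54.483, -4.326], TCP at [574.975, 0.003, 245.268] pointing down, gripper open.
Joint ranges: [-155.06, 155.06], [-18.47, 123.98], [-90, 86.84], [0, 140.48], [-83.41, 263.41], [0, 116], [-161.91, 161.91]. Speed limits (degrees/s): [108.29, 108.29, 147.25, 147.25, 172.46, 172.46, 172.46].

INTERFACE

Orientations are given as a 3x3 rotation matrix whose columns are the frame's x, y, z axes.
In Python, from station import get_obs, grab_frame, camera_params, hand_in, spot_in, outline_of gives the robot as it stands.
- The arm moves only by the shell command python3 -m handwheel 'ROWS'. ROWS is JSON, a list that holds one entry, the list of rows, each a list of 7 numbers: the shift along the tool's x, y, z in m, then the turn, a rotation vector about the tool's x, y, z in degrees, then the finger opening in m, from 0 to 0.0854. A call has 1 to 20 rows; each row shifts and turns the commanded pose from where the row before left it, along the tool's axes as they then stand; what a row does not reach is not made up. A row lasts 1/8 s, in which the tool goes at most 62.5 mm and 10.7 degrees, less where a joint would pass 70% of its speed; a pose out of reach is approached as far as the arm can. A call is refused whole if a number of a shift passes 0.0625 or a number of a turn 10.7, either way. A call with a gripper value outside its range is refused whole. The fingers move at their own pace and stop on an object; the grip force is fixed at half the most. Time passes only in rows, so rows that do not move let the fingers close. It gives the time, the measured TCP pose, the force and the opening at its end, in the units of the state.
- get_obs(): the state, without advancing time (a new reading comes with each control period).
- grab_frame(name): name is "scene" or "side" or "wrist"; returns the picture (420x560x3 uint8, red, green, blue); there is no depth.
- camera_params(name): a dict with "vertical_fov" (degrees; the focal length in pixels is half the picture's height over the tangent of half this angle, whatever the lens; pixels are square), "cx", "cy" (the principal point, pixels), "view" (4x4, takes a point from world to camera coordinates). Camera axes: x right, y up, looking along -z (the intrinsics and any distortion apply to the point x, -y, -z); pixel columns grow to the right and rows downward; lengths in mm; the calibration is good to about 2 mm. A picture is of the moment at which its call begins: read the wrist's pose just before it. camera_params takes no time and is no camera call; for the wrist camera it gives the pose at the moment of the call.
- hand_in(): hands the job in, once; it reports no verdict.
Trained networks look in the newest picture that a camera, given by its name, has taken for a name from the list of things; names that differ only in an ending like _2 or _b are one class to them, and where a whole thing is asked for, a point or a joint stands for the part that bears it (a point fixed in the world has none). Each returns a list of dicts, best first, with "conf" (0 to 1); they miss things now and then, are a little off and sometimes report something else, mostly with a low value. They report only what shows in the picture. A call takes as long as a camera call. They do not tell look-alikes from the thing itself.
- spot_in(camera, name): "at" ([x, y, z] in mm, in the coordinates of the camera as it stood for that picture, good to about 4 mm: the middle of the surface that is visible of it).
- outline_of(camera, name): "region" (420x560 bool, what is visible of it).
The state is a dict: "time": time; "q": joint angles; "qd": joint speeds; "tau": joint torques, N m; "ee_pos": TCP position; "tool_rot": TCP orientation; "ft_force": force on the tool from outside, world axes, zero at the start; "wrist_torque": the same for the moment, N m; "grip_width": finger opening in mm.
Only numpy, scipy, OpenCV 4.12 (cv2) and the standard library are available. Lean on these libraries where they do the work, as an engineer would, in place of code of your own. Each camera call takes 0.05 s, during which the arm holds its last target. There are 200 camera calls.

TASK

Set up the sieve stack on the shaker for grading seed: slide the receiver pan out forwards from under its keeper's lips and set it flat inside the black ring of the shaker, then nest on it, one after another, the fine sieve (blue collar), the medium sieve (yellow collar) and, on top, the coarse sieve (red collar), each fully seated and level. Let go of everything and leave the brown bottle, the white cup and the two black film tubs standing where they are.

Things in the scene. Friction and masses are not known exactly. Their poses are not given: they have to be found in the camera images.
- pan: loose plain steel pan, open on top, 100 g: foot flange of diameter 74, 4 mm thick; above it a cup of outer diameter 56 up to the rim at z 30 mm (inner diameter 50). Origin: centre of underside, z up. Starts in the keeper, flange under both lips, so it cannot be lifted there. Grip it across the cup, above the lips (their top is 9 mm above the pan's origin). Yaw does not matter.
- blue_sieve: loose round sieve, blue upper collar, very fine mesh; outer diameter 56, height 34 mm, 90 g. Origin: centre of underside, z up; starts upright on the table. Below its shoulder (z 7) a tapered spigot, diameter 41 to 46; on top an open socket, inner diameter 50. Nested, the shoulder rests on the rim below: origin 23 mm above the pan's origin or 27 mm above that of the sieve below.
- yellow_sieve: loose round sieve, yellow upper collar, medium mesh; outer diameter 56, height 34 mm, 90 g. Origin: centre of underside, z up; starts upright on the table. Below its shoulder (z 7) a tapered spigot, diameter 41 to 46; on top an open socket, inner diameter 50. Nested, the shoulder rests on the rim below: origin 23 mm above the pan's origin or 27 mm above that of the sieve below.
- red_sieve: loose round sieve, red upper collar, coarse mesh; outer diameter 56, height 34 mm, 90 g. Origin: centre of underside, z up; starts upright on the table. Below its shoulder (z 7) a tapered spigot, diameter 41 to 46; on top an open socket, inner diameter 50. Nested, the shoulder rests on the rim below: origin 23 mm above the pan's origin or 27 mm above that of the sieve below.
- shaker_seat (a point): centre of the top of the steel platform on the shaker, a fixed grey box 130 x 130 mm; 30 mm above the table, z up. A black ring (inner diameter 80, outer 92 mm) stands 5 mm above the platform; nothing else does. The pan set flat inside the ring has its origin at this point, with 3 mm play sideways.
- keeper: fixed plywood plate 6 mm thick with two dark rails; x -80 to 66, y +-48 mm. Origin on the table; z up; open front towards its -x. Pan starts on the plate at x 20, y 0. Lips: x -5 to 45, inner edges y +-31, z 12.5 to 15 mm, 2.5 mm above the flange. Rails guide the flange, 1.5 mm play a side; 6 mm stop at the back. Pan lifts free once its origin is at x < -25; at x -40 it is still on the plate.
- spirit_bottle: Brown glass bottle with black cap, 62 mm diameter, 117 mm high. Bystander, loose, to be left where it stands. Origin: centre of the underside.
- white_cup: White plastic cup, 63 mm diameter at the rim, 65 mm high, very light. Bystander, loose, to be left where it stands. Origin: centre of the underside.
- film_tub_1: All-black film canister, 34 mm diameter, 50 mm high. Bystander, loose, to be left where it stands. Origin: centre of the underside.
- film_tub_2: Black film canister with a dark grey lid, 34 mm diameter, 50 mm high. Bystander, loose, to be left where it stands. Origin: centre of the underside.
Not all that is in view belongs to the job. What is shaped like the pan but orange is not meant.

How it is judged:
By the outcome, as a careful person would: the job done as asked, in the order asked, and still so for the second after the job is handed in, with the robot touching nothing.
It also fails if it takes over 102 s, if anything falls off the work surface, if the arm or the gripper's body presses on something with over 40 N, if the wrist force passes 120 N, or if a joint passes its speed limit or range.

## Working session

There is one attempt and no reset: what is moved stays moved. The work goes in short steps, Python scripts to look and compute and a shell command to move; the robot and the scene stay as the last step left them, time stands still between calls to the robot, and variables do not carry over. Pictures are saved under pics/ and viewed, on a budget of 14 in all, crops included, one or two more only if the job needs it, and the job is handed in when it is done.

```bash
mkdir -p pics; ls
python3 - <<'E'
from station import *
import cv2,numpy as np
for c in ("scene","side"):
    f=grab_frame(c); cv2.imwrite(f"pics/{c}0.png",f[:,:,::-1])
    p=camera_params(c); V=np.array(p["view"]); print(c,p["vertical_fov"],p["cx"],p["cy"],{k:v for k,v in p.items() if k not in("view",)})
    for n in ["pan","blue_sieve","yellow_sieve","red_sieve","shaker_seat","keeper","spirit_bottle","white_cup","film_tub_1"]:
        for d in spot_in(c,n)[:4]:
            w=np.linalg.inv(V)@np.r_[d["at"],1]
            a=np.array(d["at"]);F=210/np.tan(np.radians(p["vertical_fov"]/2))
            print(n,round(d["conf"],2),w[:3].round(0),"px",(p["cx"]-F*a[0]/a[2]).round(),(p["cy"]+F*a[1]/a[2]).round())
o=get_obs();print(o["time"],np.round(o["tool_rot"],3),o["grip_width"])
E
```

```text
pics
scene 53.693866767964245 283.6821523740109 209.95978049116877 {'vertical_fov': 53.693866767964245, 'cx': 283.6821523740109, 'cy': 209.95978049116877}
pan 0.65 [ 347. -256.   16.] px 256.0 310.0
blue_sieve 0.9 [657. -47.  27.] px 333.0 216.0
blue_sieve 0.61 [ 475. -270.    9.] px 322.0 294.0
yellow_sieve 0.79 [438.  16.  23.] px 241.0 229.0
red_sieve 0.69 [570. -30.  23.] px 299.0 224.0
shaker_seat 0.56 [457. 245.  29.] px 214.0 192.0
keeper 0.73 [ 475. -266.    9.] px 321.0 293.0
spirit_bottle 0.87 [633. 153.  64.] px 285.0 178.0
white_cup 0.66 [ 642. -166.   45.] px 360.0 231.0
white_cup 0.38 [511. 122.  32.] px 250.0 203.0
film_tub_1 0.73 [ 503. -129.   35.] px 296.0 245.0
film_tub_1 0.59 [510. 120.  30.] px 250.0 204.0
side 44.315863902963656 286.44421980864155 208.03058506621977 {'vertical_fov': 44.315863902963656, 'cx': 286.44421980864155, 'cy': 208.03058506621977}
pan 0.93 [ 530. -260.   20.] px 292.0 309.0
pan 0.92 [ 350. -248.   10.] px 195.0 306.0
pan 0.71 [ 634. -149.   44.] px 347.0 258.0
pan 0.38 [638. 146.  69.] px 340.0 167.0
blue_sieve 0.94 [661. -30.  18.] px 354.0 231.0
blue_sieve 0.62 [571. -29.  20.] px 313.0 229.0
yellow_sieve 0.71 [437.  25.  22.] px 252.0 213.0
red_sieve 0.84 [570. -31.  18.] px 312.0 230.0
shaker_seat 0.74 [469. 257.  26.] px 272.0 158.0
shaker_seat 0.62 [ 483. -267.    1.] px 267.0 318.0
shaker_seat 0.15 [664. -36.  21.] px 356.0 231.0
keeper 0.96 [ 487. -266.    2.] px 269.0 317.0
spirit_bottle 0.77 [638. 146.  69.] px 340.0 167.0
white_cup 0.89 [ 637. -151.   41.] px 348.0 260.0
film_tub_1 0.79 [513. 118.  32.] px 287.0 186.0
film_tub_1 0.65 [ 511. -135.   40.] px 284.0 254.0
1.0 [[-0.  1. -0.]
 [ 1.  0.  0.]
 [ 0. -0. -1.]] 85.23734724075435
```

View pics/scene0.png

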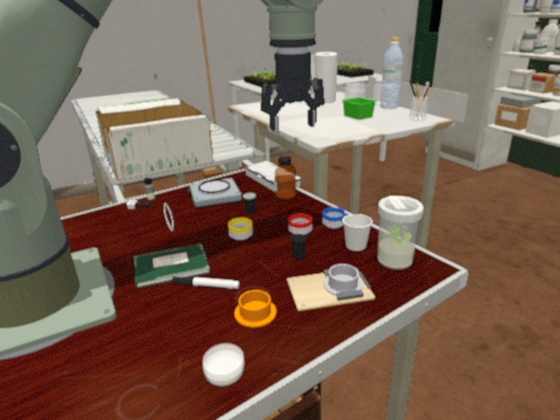

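View pics/side0.png

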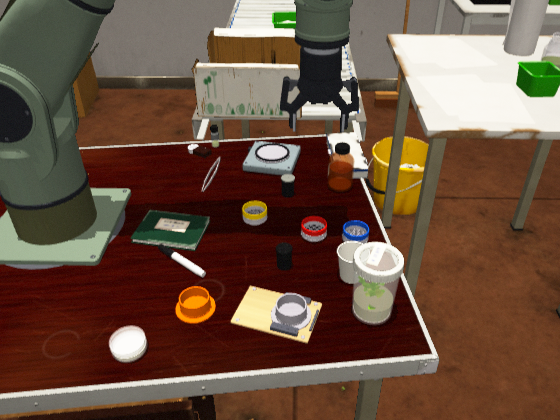

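The steel pan sits at scene (342,277) / side (291,308). Possible confusions are the orange pan at scene (256,308) / side (195,305), the white bowl at scene (223,365) and the white cup at scene (357,232). The sieves in the scene view are yellow (240,229), red (300,224) and blue (333,216). The shaker is at (215,190). I choose the steel pan on the plywood and will check it close up with the wrist camera.

```bash
cat > h.py <<'E'
from station import *
import cv2,numpy as np
from scipy.optimize import least_squares
def cam(c):
    p=camera_params(c); return np.array(p["view"]),210/np.tan(np.radians(p["vertical_fov"]/2)),p["cx"],p["cy"]
def proj(C,P):
    V,F,cx,cy=C; q=np.c_[np.atleast_2d(P),np.ones(len(np.atleast_2d(P)))]@V.T
    return np.c_[cx-F*q[:,0]/q[:,2],cy+F*q[:,1]/q[:,2]]
def unproj(C,uv,z):
    V,F,cx,cy=C; R=V[:3,:3]; o=-R.T@V[:3,3]
    uv=np.atleast_2d(uv).astype(float)
    d=np.c_[(uv[:,0]-cx)/F,-(uv[:,1]-cy)/F,-np.ones(len(uv))]@R
    return o+d*((z-o[2])/d[:,2])[:,None]
def circ(x,y,z,r):
    a=np.linspace(0,2*np.pi,60); return np.c_[x+r*np.cos(a),y+r*np.sin(a),0*a+z]
def fitcirc(P):
    P=P[:,:2];f=lambda v:np.hypot(P[:,0]-v[0],P[:,1]-v[1])-v[2]
    s=least_squares(f,np.r_[P.mean(0),28],loss="soft_l1",f_scale=1.);return s.x,np.sqrt(np.mean(s.fun**2))
def silfit(C,region,x0,parts,rows=slice(None)):
    """xy by matching silhouette of stacked cylinders parts=[(z0,z1,r)] to region"""
    def mask(v):
        m=np.zeros((420*2,560*2),np.uint8)
        for z0,z1,r in parts:
            h=cv2.convexHull(np.r_[proj(C,circ(*v,z0,r)),proj(C,circ(*v,z1,r))].astype(np.float32)*16*2)
            cv2.fillConvexPoly(m,h.astype(np.int32),255,shift=4)
        return cv2.resize(m,(560,420),interpolation=cv2.INTER_AREA)/255.
    v=np.array(x0[:2],float)
    from scipy.optimize import minimize
    s=minimize(lambda v:np.abs(mask(v)-region).sum(),v,method="Nelder-Mead",options=dict(initial_simplex=v+np.array([[0,0],[8,0],[0,8]]),xatol=.1))
    return s.x,s.fun/max(1,region.sum())
def best(c,n,near,V):
    """outline of n whose centroid lies nearest to near (world)"""
    C=cam(c);t=proj(C,near)[0];L=[d for d in outline_of(c,n) if d["region"].any()]
    L=[(np.hypot(*(np.argwhere(d["region"]).mean(0)[::-1]-t)),d["region"],d["conf"]) for d in L]
    return min(L,key=lambda a:a[0]) if L else None
E
python3 - <<'E'
from h import *
f=grab_frame("wrist"); cv2.imwrite("pics/w0.png",f[:,:,::-1])
C=cam("wrist");print(np.round(C[0],3),C[1:])
grab_frame("scene");grab_frame("side")
for n,x0 in dict(blue_sieve=(660,-38),yellow_sieve=(438,20),red_sieve=(571,-30)).items():
    for c in("scene","side","wrist"):
        b=best(c,n,[*x0,20],None)
        if b: print(n,c,round(b[0],1),b[2],silfit(cam(c),b[1],x0,[(7,34,28)]))
E
```

```text
[[ 1.00000e+00 -1.00000e-03 -0.00000e+00 -5.74610e+02]
 [ 1.00000e-03  9.52000e-01 -3.07000e-01  3.91860e+01]
 [ 0.00000e+00  3.07000e-01  9.52000e-01 -3.80968e+02]
 [ 0.00000e+00  0.00000e+00  0.00000e+00  1.00000e+00]] (np.float64(298.9690372889743), 279.3449577354224, 202.194206683926)
blue_sieve scene 84.4 0.27 (array([12440.58215904, 63036.28424263]), np.float64(1.0009227220299886))
blue_sieve side 1.2 0.78 (array([662.117033  , -42.36148453]), np.float64(0.185580924530424))
blue_sieve wrist 3.3 0.74 (array([662.5161071 , -41.04335031]), np.float64(0.04639743098974948))
yellow_sieve scene 2.3 0.79 (array([442.06484985,  29.30647278]), np.float64(0.09834371395617071))
yellow_sieve side 2.5 0.71 (array([442.68096076,  26.08175036]), np.float64(0.10663497722321251))
yellow_sieve wrist 6.8 0.89 (array([441.40354823,  27.43203804]), np.float64(0.046022253633431195))
red_sieve scene 1.5 0.74 (array([573.72129536, -25.17081976]), np.float64(0.09170949933371406))
red_sieve side 1.2 0.58 (array([573.63867188, -30.31640625]), np.float64(0.05728460058722284))
red_sieve wrist 2.3 0.98 (array([573.31460643, -27.45211089]), np.float64(0.044943183057427644))
```

View pics/w0.png

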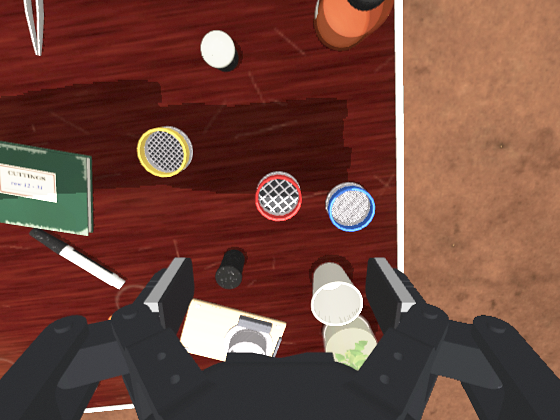

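The wrist view shows yellow at (164,152), red (278,196), blue (350,207), a tub at (230,270), the cup at (336,300) and the pan/keeper at (240,335). The wrist fits for the sieves agree with the side camera within about 3 mm. Next I move over the keeper.

```bash
python3 -m handwheel '[[[-0.03,-0.01,0,0,0,0,0.085],[-0.05,-0.017,0,0,0,0,0.085],[-0.05,-0.017,0,0,0,0,0.085],[-0.05,-0.017,0,0,0,0,0.085],[-0.03,-0.01,0,0,0,0,0.085],[0,0,0,0,0,0,0.085],[0,0,0,0,0,0,0.085]]]'
python3 - <<'E'
from h import *
print(get_obs()["ee_pos"])
f=grab_frame("wrist"); cv2.imwrite("pics/w1.png",f[:,:,::-1]); C=cam("wrist")
for d in spot_in("wrist","pan"): print(d["conf"],(np.linalg.inv(C[0])@np.r_[d["at"],1])[:3].round(1))
np.savez("w1.npz",V=C[0],r=np.array(C[1:]))
b=best("wrist","pan",[535,-265,20],None)
print(b and (b[0],b[2],b[1].sum()))
if b: print(silfit(C,b[1],(535,-262),[(6,10,37),(10,36,28)]),silfit(C,b[1],(535,-262),[(14,36,28)]))
E
```

```text
time: 2.48
ee_pos: [504.3, -209.1, 245.3]
tool_rot: [[-0.001, 1.0, 0.0], [1.0, 0.001, 0.001], [0.001, 0.0, -1.0]]
ft_force: [-0.7, -0.4, 0.2]
grip_width: 85.1
[ 504.30454917 -209.14227808  245.25761379]
0.66 [ 521.  -260.5   12. ]
0.65 [ 349.6 -241.    11.8]
(np.float64(7.760480343691319), 0.65, np.int64(2348))
(array([ 527.23883957, -263.76470521]), np.float64(0.08659518321809132)) (array([ 526.46054363, -260.79258776]), np.float64(0.22898921067575245))
```

View pics/w1.png

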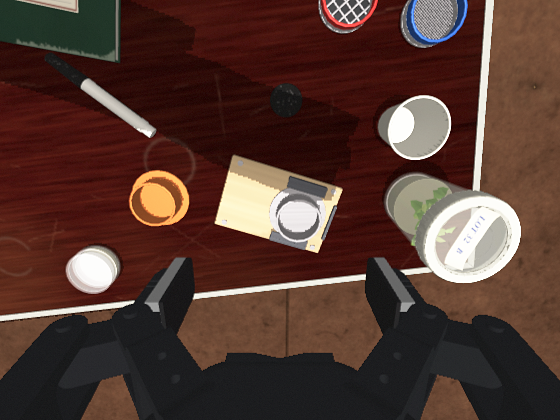

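The close view confirms the steel pan at (297,215) on the plywood keeper, flange under two dark lips, with its open end to the left. The orange look-alike is at (159,198). The tall jar is at (455,220). Next I compute the keeper pose.

Run:
```python
from h import *
z=np.load("w1.npz");C=(z["V"],*z["r"])
f=cv2.imread("pics/w1.png");h=cv2.cvtColor(f,cv2.COLOR_BGR2HSV)
m=((h[...,0]>12)&(h[...,0]<35)&(h[...,1]>40)&(h[...,2]>110)).astype(np.uint8)
m[:, :205]=0;m[:,350:]=0;m[:145]=0;m[260:]=0
m=cv2.morphologyEx(m,cv2.MORPH_OPEN,np.ones((3,3)))
pts=np.argwhere(m)[:,::-1]; hull=cv2.convexHull(pts.astype(np.float32))
w=unproj(C,hull[:,0],6)[:,:2]
r=cv2.minAreaRect(w.astype(np.float32));print(r,cv2.boxPoints(r).round(1))
cor=np.array([[233,155],[341,187],[318,252],[216,224]]);print(unproj(C,cor,6).round(1))
# steel cup rim: gray bright
g=cv2.resize(f[170:260,250:350],None,fx=6,fy=6,interpolation=cv2.INTER_CUBIC);cv2.imwrite("pics/pan1.png",g)
print("jar base",unproj(C,[[390,190],[425,240]],0).round(),"cup",unproj(C,[[400,125]],0).round(),"tub top",unproj(C,[[286,99]],50).round())
```

```text
((501.1953430175781, -253.79635620117188), (96.28289031982422, 146.19464111328125), 72.75389099121094) [[ 417.1 -278.1]
 [ 556.7 -321.4]
 [ 585.3 -229.5]
 [ 445.7 -186.1]]
[[ 447.  -187.5    6. ]
 [ 582.7 -228.3    6. ]
 [ 557.  -320.3    6. ]
 [ 420.1 -279.1    6. ]]
jar base [[ 648. -234.    0.]
 [ 704. -305.    0.]] cup [[ 651. -152.    0.]] tub top [[ 511. -123.   50.]]
```

View pics/pan1.png

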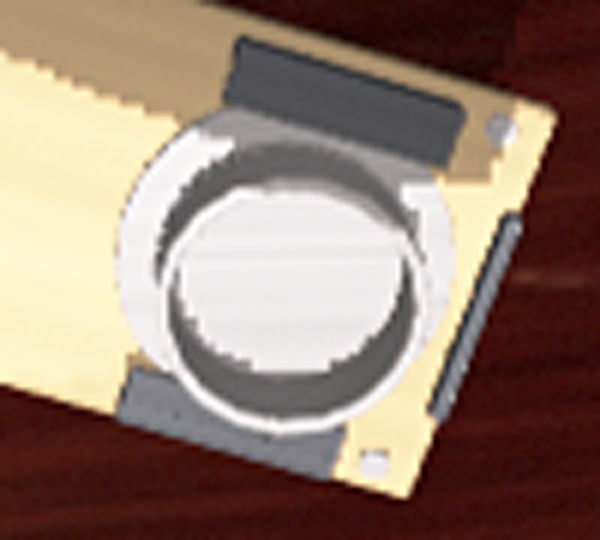

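The plate rectangle fits 96.3 x 146.2 mm, matching the description. Keeper yaw is -17.25° and the pan is at about (527,-262). I will grip along keeper x, clear of the lips.

```bash
python3 -m handwheel '[[[-0.027,0.0115,0,0,0,0,0.085],[-0.0265,0.0115,0,0,0,0,0.085],[0,0,0.02,0,0,8.6,0.085],[0,0,0.04,0,0,8.65,0.085],[0,0,0.045,0,0,0,0.085],[0,0,0.045,0,0,0,0.085],[0,0,0.02,0,0,0,0.085],[0,0,0,0,0,0,0.085]]]'
```

```text
time: 3.62
ee_pos: [526.7, -262.6, 74.2]
tool_rot: [[0.296, 0.955, -0.002], [0.955, -0.296, 0.001], [0.0, -0.002, -1.0]]
ft_force: [0.6, -0.9, 1.1]
grip_width: 85.0
```

```bash
python3 -m handwheel '[[[0,0,0.02,0,0,0,0.085],[0,0,0.018,0,0,0,0.085],[0,0,0.010,0,0,0,0.085],[0,0,0,0,0,0,0.085],[0,0,0,0,0,0,0.05],[0,0,0,0,0,0,0.05],[0,0,0,0,0,0,0.05],[0,0,0,0,0,0,0.05],[0,0,0,0,0,0,0.05],[0,0,0,0,0,0,0.05]]]'
```

```text
time: 4.88
ee_pos: [527.2, -263.6, 28.5]
tool_rot: [[0.297, 0.955, 0.001], [0.955, -0.297, -0.0], [-0.0, 0.001, -1.0]]
ft_force: [-3.9, 1.7, 16.0]
grip_width: 54.5
```

Run:
```python
from h import *
f=grab_frame("side"); s=grab_frame("wrist")
a=cv2.resize(f[230:350,210:360],(750,600),interpolation=cv2.INTER_CUBIC)
b=cv2.resize(s[150:420],None,fx=.9,fy=.9)
cv2.imwrite("pics/c1.png",cv2.resize(np.hstack([cv2.resize(a,(400,320)),cv2.resize(b,(400,320))]),None,fx=1,fy=1)[:,:,::-1])
o=get_obs();print(o["ee_pos"],o["ft_force"],o["wrist_torque"])
```

```text
[ 527.20708589 -263.59966566   28.49196116] [-3.27462124  2.61874475 16.12958316] [0.44670961 0.89045374 0.04170705]
```

View pics/c1.png

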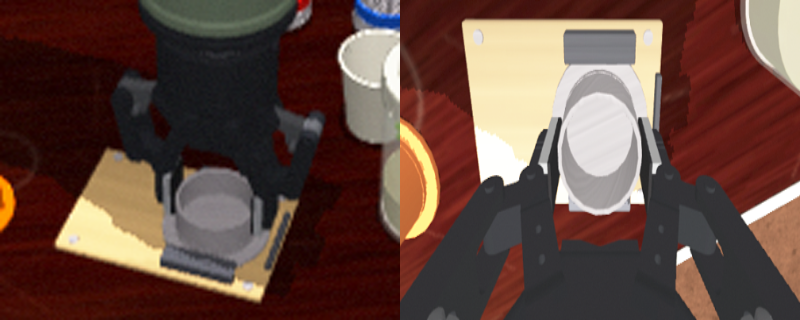

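The pan is gripped centrally across the cup. I ease off the downward pressure, then slide it forwards 60 mm.

```bash
python3 -m handwheel '[[[0,0,-0.002,0,0,0,0.05],[0,0,0,0,0,0,0.05],[0,-0.006,0,0,0,0,0.05],[0,-0.009,0,0,0,0,0.05],[0,-0.009,0,0,0,0,0.05],[0,-0.009,0,0,0,0,0.05],[0,-0.009,0,0,0,0,0.05],[0,-0.009,0,0,0,0,0.05],[0,-0.009,0,0,0,0,0.05],[0,0,0,0,0,0,0.05]]]'
```

```text
time: 6.22
ee_pos: [469.2, -245.6, 29.3]
tool_rot: [[0.297, 0.955, -0.0], [0.955, -0.297, 0.0], [-0.0, -0.0, -1.0]]
ft_force: [0.2, -0.3, -0.2]
grip_width: 54.5
```

```bash
python3 -m handwheel '[[[0,0,-0.015,0,0,0,0.05],[0,0,-0.04,0,0,0,0.05],[0,0,-0.05,0,0,0,0.05],[0,0,-0.05,0,0,-8.6,0.05],[0,0,-0.04,0,0,-8.65,0.05],[0.03,0,0,0,0,0,0.05],[0.055,0,0,0,0,0,0.05],[0.055,0,0,0,0,0,0.05],[0.055,0,0,0,0,0,0.05],[0.055,0,0,0,0,0,0.05],[0.055,0,0,0,0,0,0.05],[0.055,0,0,0,0,0,0.05],[0.055,0,0,0,0,0,0.05],[0.055,0,0,0,0,0,0.05],[0.04,0,0,0,0,0,0.05],[0.025,0,0,0,0,0,0.05],[0,0,0,0,0,0,0.05],[0,0,0,0,0,0,0.05]]]'
python3 - <<'E'
from h import *
f=grab_frame("wrist"); cv2.imwrite("pics/w2.png",f[:,:,::-1]); C=cam("wrist");np.savez("w2.npz",V=C[0],r=np.array(C[1:]))
print(get_obs()["ft_force"])
for d in spot_in("wrist","shaker_seat"): print(d["conf"],(np.linalg.inv(C[0])@np.r_[d["at"],1])[:3].round(1))
E
```

```text
time: 8.48
ee_pos: [469.8, 288.6, 224.9]
tool_rot: [[0.001, 1.0, 0.0], [1.0, -0.001, -0.0], [-0.0, 0.0, -1.0]]
ft_force: [-0.3, -0.1, -1.0]
grip_width: 54.3
[ 0.12862926 -0.41827301 -0.58152803]
0.81 [463.4 312.3  30.3]
```

View pics/w2.png

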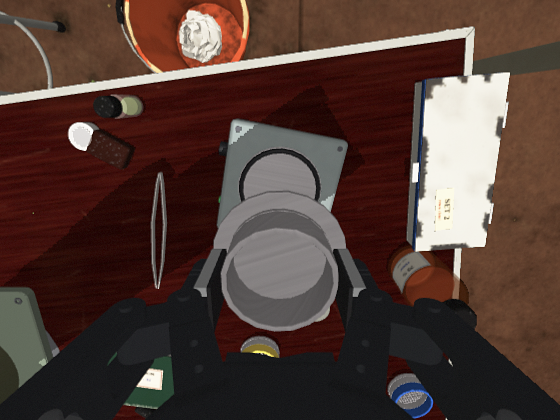

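The pan hangs level in the gripper. It hides part of the ring, which shows at (279,185), so I back off 55 mm to see all of it.

```bash
python3 -m handwheel '[[[-0.03,0,0,0,0,0,0.05],[-0.025,0,0,0,0,0,0.05],[0,0,0,0,0,0,0.05],[0,0,0,0,0,0,0.05]]]'
cat > ring.py <<'E'
from h import *
from scipy.ndimage import label,map_coordinates
f=grab_frame("wrist"); cv2.imwrite("pics/w3.png",f[:,:,::-1]); C=cam("wrist")
g=cv2.cvtColor(f,cv2.COLOR_RGB2GRAY).astype(float)
# rectify at z=35, 0.5 mm/px around guess
gx,gy=465,275
xs=np.arange(-90,90,.5);X,Y=np.meshgrid(gx+xs,gy+xs)
uv=proj(C,np.c_[X.ravel(),Y.ravel(),0*X.ravel()+35])
R=cv2.remap(g.astype(np.float32),uv[:,0].reshape(X.shape).astype(np.float32),uv[:,1].reshape(X.shape).astype(np.float32),cv2.INTER_CUBIC)
cv2.imwrite("pics/rect.png",R[::-1])
def score(v):
    a=np.linspace(0,2*np.pi,180,endpoint=False)
    s=lambda r:map_coordinates(R,[(v[1]+r*np.sin(a)-gy+90)*2,(v[0]+r*np.cos(a)-gx+90)*2],order=1,mode="nearest")
    return np.median(np.clip(s(37.5)-s(41.5),0,60))+np.mean(np.clip(s(37.5)-s(41.5),0,60))
best_=max((score((x,y)),x,y) for x in np.arange(gx-35,gx+35,1) for y in np.arange(gy-35,gy+35,1))
b=max((score((x,y)),x,y) for x in np.arange(best_[1]-2,best_[1]+2,.25) for y in np.arange(best_[2]-2,best_[2]+2,.25))
print("ring",best_,b,get_obs()["ee_pos"])
E
python3 ring.py
```

```text
time: 9.07
ee_pos: [469.8, 234.5, 224.5]
tool_rot: [[0.0, 1.0, 0.0], [1.0, -0.0, 0.0], [0.0, 0.0, -1.0]]
ft_force: [-0.1, -0.1, -1.0]
grip_width: 54.7
ring (np.float32(120.0), np.int64(470), np.int64(280)) (np.float32(120.0), np.float64(470.0), np.float64(280.25)) [469.67081815 234.74991001 224.38781341][ WARN:0@0.968] global loadsave.cpp:1063 imwrite_ Unsupported depth image for selected encoder is fallbacked to CV_8U.
```

View pics/rect.png

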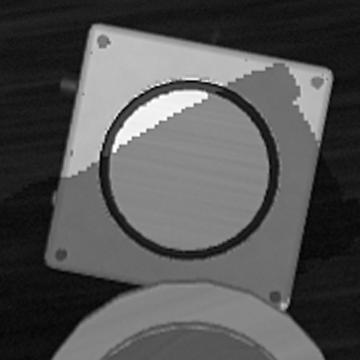

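```bash
cat > held.py <<'E'
from h import *
f=cv2.imread("pics/w3.png");C=cam("wrist");o=get_obs();p=o["ee_pos"];grab_frame("wrist")
L=outline_of("wrist","pan");print([(d["conf"],d["region"].sum(),np.argwhere(d["region"]).mean(0).round()) for d in L])
r=max(L,key=lambda d:d["region"].sum())["region"]
cols=[c for c in range(235,326) if r[:,c].any()];uv=np.array([[c,np.argmax(r[:,c])-.5] for c in cols])
for dz in(0,4):
    P=unproj(C,uv,p[2]-23.3+dz)
    s=least_squares(lambda v:np.hypot(P[:,0]-v[0],P[:,1]-v[1])-37,p[:2],loss="soft_l1")
    print(dz,"pan-TCP",(s.x-p[:2]).round(2),np.abs(s.fun).max().round(2))
E
python3 held.py
```

```text
[(0.94, np.int64(14164), array([260., 280.]))]
0 pan-TCP [-0.35 -0.57] 0.79
4 pan-TCP [-0.36  0.47] 0.78
```

```bash
python3 -m handwheel '[[[0.025,0,0,0,0,0,0.05],[0.0204,0,0,0,0,0,0.05],[0,0,0.03,0,0,0,0.05],[0,0,0.045,0,0,0,0.05],[0,0,0.045,0,0,0,0.05],[0,0,0.025,0,0,0,0.05],[0,0,0.01,0,0,0,0.05],[0,0,0,0,0,0,0.05],[0,0,0,0,0,0,0.05]]]'
python3 - <<'E'
from h import *
f=grab_frame("side");cv2.imwrite("pics/s1.png",cv2.resize(f[110:190,220:330],(770,560),interpolation=cv2.INTER_CUBIC)[:,:,::-1])
E
```

```text
time: 10.35
ee_pos: [470.1, 280.1, 70.3]
tool_rot: [[-0.0, 1.0, 0.001], [1.0, 0.0, 0.001], [0.001, 0.001, -1.0]]
ft_force: [0.8, 0.4, -0.7]
grip_width: 54.4
```

View pics/s1.png

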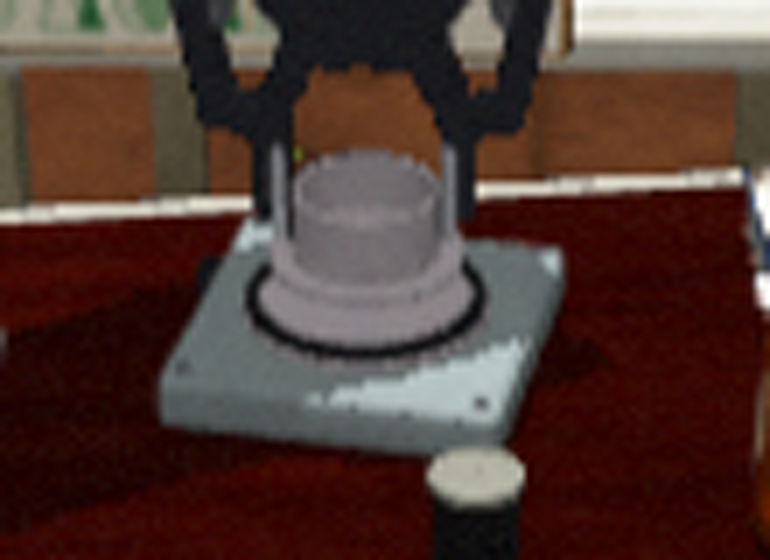

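The pan hangs centred above the ring. I lower it 17 mm, trimming x by -0.8 mm, then check the force and release.

```bash
python3 -m handwheel '[[[0,-0.0008,0.006,0,0,0,0.05],[0,0,0.006,0,0,0,0.05],[0,0,0.003,0,0,0,0.05],[0,0,0.002,0,0,0,0.05],[0,0,0,0,0,0,0.05],[0,0,0,0,0,0,0.05]]]'
```

```text
time: 11.15
ee_pos: [468.8, 279.6, 52.6]
tool_rot: [[0.0, 1.0, -0.0], [1.0, -0.0, -0.0], [-0.0, -0.0, -1.0]]
ft_force: [-3.2, -1.8, 7.7]
grip_width: 54.4
```

```bash
python3 -m handwheel '[[[0,0,-0.0005,0,0,0,0.085],[0,0,0,0,0,0,0.085],[0,0,0,0,0,0,0.085],[0,0,0,0,0,0,0.085],[0,0,-0.02,0,0,0,0.085],[0,0,-0.04,0,0,0,0.085],[0,0,-0.055,0,0,0,0.085],[-0.03,0,-0.055,0,0,0,0.085],[-0.03,0,0,0,0,0,0.085],[0,0,0,0,0,0,0.085],[0,0,0,0,0,0,0.085]]]'
cat > stack.py <<'E'
# usage: stack.py z_rim -> fits top rim circle (r 28 outer) at world z, via rectified picture
import sys
from h import *
n,zr=sys.argv[1],float(sys.argv[2]);x0=tuple(map(float,sys.argv[3:5]))
parts=[tuple(map(float,a.split(","))) for a in sys.argv[5:]]
f=grab_frame("wrist");C=cam("wrist");cv2.imwrite("pics/w_stack.png",f[:,:,::-1])
b=best("wrist",n,[*x0,zr],None)
if b: print(n,b[0].round(1),b[2],silfit(C,b[1],x0,parts))
h=cv2.GaussianBlur(cv2.cvtColor(f,cv2.COLOR_RGB2GRAY),(0,0),.7)
xs=np.arange(-45,45,.25);X,Y=np.meshgrid(x0[0]+xs,x0[1]+xs)
uv=proj(C,np.c_[X.ravel(),Y.ravel(),0*X.ravel()+zr]).astype(np.float32)
R=cv2.remap(f,uv[:,0].reshape(X.shape),uv[:,1].reshape(X.shape),cv2.INTER_CUBIC)
cv2.imwrite("pics/rect.png",R[::-1,:,::-1])
print("TCP",get_obs()["ee_pos"])
E
python3 stack.py pan 60 469.2 280 30,34,37 30,60,28
```

```text
time: 12.52
ee_pos: [468.8, 220.4, 222.4]
tool_rot: [[-0.0, 1.0, -0.0], [1.0, 0.0, 0.0], [0.0, -0.0, -1.0]]
ft_force: [0.5, 0.1, -0.2]
grip_width: 85.2
pan 3.3 0.66 (array([468.56904275, 279.62910098]), np.float64(0.029688457414215684))
TCP [468.63761167 220.60260687 222.24341702]
```

View pics/w_stack.png

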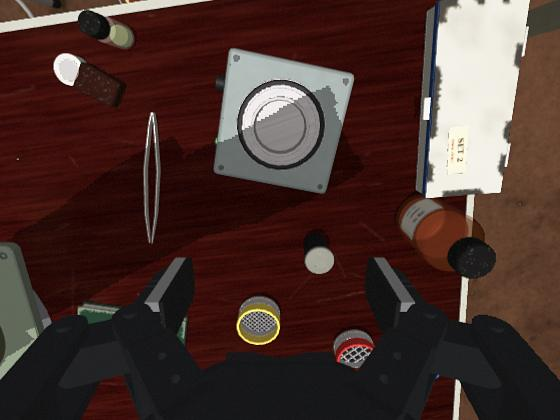

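The pan sits inside the ring, shown at (280,124) and fitted at (468.7,279.7). The bystanders are untouched. Next is the blue sieve.

```bash
python3 -m handwheel '[[[-0.025,0.02,0,0,0,0,0.073],[-0.044,0.039,0,0,0,0,0.073],[-0.044,0.039,0,0,0,0,0.073],[-0.044,0.039,0,0,0,0,0.073],[-0.044,0.039,0,0,0,0,0.073],[-0.02,0.018,0,0,0,0,0.073],[0,0,0,0,0,0,0.073],[0,0,0,0,0,0,0.073]]]'; python3 stack.py blue_sieve 34 662.5 -41 7,34,28 0,7,23;  python3 stack.py red_sieve 34 573.3 -27.5 7,34,28 0,7,23
```

```text
time: 13.62
ee_pos: [662.6, 0.1, 222.2]
tool_rot: [[-0.001, 1.0, -0.001], [1.0, 0.001, 0.001], [0.001, -0.001, -1.0]]
ft_force: [0.3, 0.1, 0.1]
grip_width: 73.0
blue_sieve 3.6 0.87 (array([662.63657676, -41.1168642 ]), np.float64(0.02410454985479187))
TCP [6.62586434e+02 7.98835817e-02 2.22720422e+02]
red_sieve 4.2 0.65 (array([573.74442043, -27.56004209]), np.float64(0.026216148891498522))
TCP [ 6.62694398e+02 -3.63363986e-01  2.22880125e+02]
```

```bash
python3 -m handwheel '[[[-0.02,0,0,0,0,0,0.073],[-0.021,0,0,0,0,0,0.073],[0,0,0.03,0,0,0,0.073],[0,0,0.05,0,0,0,0.073],[0,0,0.05,0,0,0,0.073],[0,0,0.03,0,0,0,0.073],[0,0,0.02,0,0,0,0.073],[0,0,0.0145,0,0,0,0.073],[0,0,0,0,0,0,0.073],[0,0,0,0,0,0,0.05],[0,0,0,0,0,0,0.05],[0,0,0,0,0,0,0.05],[0,0,0,0,0,0,0.05],[0,0,0,0,0,0,0.05]]]'
```

```text
time: 15.58
ee_pos: [663.5, -42.4, 29.9]
tool_rot: [[-0.0, 1.0, 0.002], [1.0, 0.0, -0.0], [-0.0, 0.002, -1.0]]
ft_force: [-4.3, -0.5, 11.7]
grip_width: 54.2
```

The upward force comes from the pads swinging forward as they close. Offset TCP–origin is 29.9 mm. I lift and carry to the seat.

```bash
python3 -m handwheel '[[[0,0,-0.02,0,0,0,0.05],[0,0,-0.05,0,0,0,0.05],[0,0,-0.05,0,0,0,0.05],[0,0,-0.05,0,0,0,0.05],[0.02,-0.012,0,0,0,0,0.05],[0.044,-0.027,0,0,0,0,0.05],[0.044,-0.027,0,0,0,0,0.05],[0.044,-0.027,0,0,0,0,0.05],[0.044,-0.027,0,0,0,0,0.05],[0.044,-0.027,0,0,0,0,0.05],[0.044,-0.027,0,0,0,0,0.05],[0.020,-0.0115,0,0,0,0,0.05],[0.015,-0.0085,0,0,0,0,0.05],[0,0,0,0,0,0,0.05],[0,0,0,0,0,0,0.05]]]'
cat > heldfit.py <<'E'
import sys
from h import *
off=29.9;n=sys.argv[1];f=grab_frame("wrist");C=cam("wrist");p=get_obs()["ee_pos"];z=p[2]-off
L=[d for d in outline_of("wrist",n)];print(p.round(1),[(round(d["conf"],2),d["region"].sum()) for d in L])
r=max(L,key=lambda d:d["region"].sum())["region"]
# visible silhouette top edge: lower edge of the collar wall, r28 at z 7..34 -> compare predicted upper boundary
cols=np.arange(250,311);m=np.array([np.argmax(r[:,c]) for c in cols])
def top(v):
    M=np.zeros((420,560),np.uint8)
    for a,b,R in((0,7,23),(7,34,28)):
        h=cv2.convexHull(np.r_[proj(C,circ(*v,z+a,R)),proj(C,circ(*v,z+b,R))].astype(np.float32)*16)
        cv2.fillConvexPoly(M,h.astype(np.int32),1,shift=4)
    return np.array([np.argmax(M[:,c]) for c in cols])
s=[(np.abs(top((p[0],p[1]+d))-m).mean(),d) for d in np.arange(-6,6.1,.25)];print("held offset y",min(s))
E
python3 heldfit.py blue_sieve
```

```text
time: 17.45
ee_pos: [469.6, 275.8, 198.5]
tool_rot: [[0.001, 1.0, 0.001], [1.0, -0.001, -0.0], [-0.0, 0.001, -1.0]]
ft_force: [-0.4, 0.5, -0.5]
grip_width: 54.0
[469.6 275.7 198.3] [(0.78, np.int64(10815))]
held offset y (np.float64(0.32786885245901637), np.float64(0.75))
```

```bash
python3 -m handwheel '[[[0.003,-0.0009,0.02,0,0,0,0.05],[0,0,0.04,0,0,0,0.05],[0,0,0.03,0,0,0,0.05],[0,0,0.01,0,0,0,0.05],[0,0,0,0,0,0,0.05]]]' | head -2;  python3 -m handwheel '[[[0,0,0,0,0,0,0.05],[0,0,0.005,0,0,0,0.05],[0,0,0.005,0,0,0,0.05],[0,0,0.004,0,0,0,0.05],[0,0,0.002,0,0,0,0.05],[0,0,0,0,0,0,0.05],[0,0,0,0,0,0,0.05]]]'
```

```text
time: 18.18
ee_pos: [468.2, 279.4, 98.4]
time: 19.05
ee_pos: [467.9, 279.8, 82.8]
tool_rot: [[-0.0, 1.0, -0.0], [1.0, 0.0, 0.0], [0.0, -0.0, -1.0]]
ft_force: [-4.3, -1.3, 17.7]
grip_width: 54.1
```

```bash
python3 -m handwheel '[[[0,0,-0.001,0,0,0,0.085],[0,0,0,0,0,0,0.085],[0,0,0,0,0,0,0.085],[0,0,0,0,0,0,0.085],[0,0,-0.02,0,0,0,0.085],[0,0,-0.04,0,0,0,0.085],[0,0,-0.04,0,0,0,0.085],[-0.03,0,-0.04,0,0,0,0.085],[-0.03,0,0,0,0,0,0.085],[0,0,0,0,0,0,0.085],[0,0,0,0,0,0,0.085]]]'
python3 stack.py blue_sieve 87 468.2 279.7 60,87,28
```

```text
time: 20.42
ee_pos: [467.9, 220.4, 223.0]
tool_rot: [[-0.0, 1.0, -0.0], [1.0, 0.0, 0.0], [0.0, -0.0, -1.0]]
ft_force: [0.3, -0.5, -0.3]
grip_width: 84.8
blue_sieve 3.2 0.87 (array([467.84722959, 280.86450498]), np.float64(0.0564103490858709))
TCP [467.80145946 220.56674481 222.81850073]
```

View pics/w_stack.png

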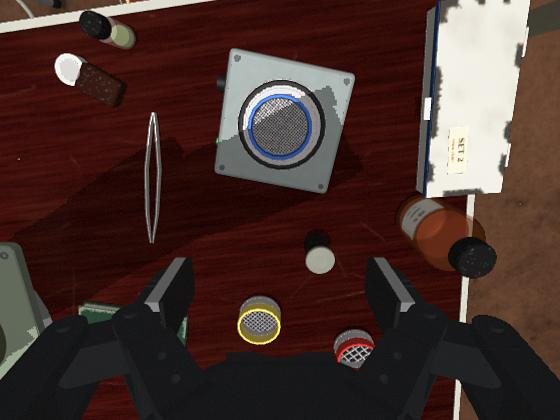

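The blue sieve is nested in the pan and level, at (280,126). Next is yellow.

```bash
python3 -m handwheel '[[[-0.03,-0.006,0,0,0,0,0.08],[-0.05,-0.009,0,0,0,0,0.08],[-0.05,-0.009,0,0,0,0,0.08],[-0.02,-0.002,0,0,0,0,0.08],[0,0,0,0,0,0,0.08],[0,0,0,0,0,0,0.08]]]'|head -2; python3 stack.py yellow_sieve 34 441.6 27.5 7,34,28 0,7,23
```

```text
time: 21.28
ee_pos: [442.1, 71.0, 223.0]
yellow_sieve 4.2 0.69 (array([441.03100781,  27.88457774]), np.float64(0.0301486078145405))
TCP [442.05044047  70.91945912 223.00678138]
```

```bash
python3 -m handwheel '[[[-0.02,-0.001,0,0,0,0,0.08],[-0.0225,0,0,0,0,0,0.08],[0,0,0.03,0,0,0,0.08],[0,0,0.05,0,0,0,0.08],[0,0,0.05,0,0,0,0.08],[0,0,0.03,0,0,0,0.08],[0,0,0.02,0,0,0,0.08],[0,0,0.0145,0,0,0,0.08],[0,0,0,0,0,0,0.08],[0,0,0,0,0,0,0.05],[0,0,0,0,0,0,0.05],[0,0,0,0,0,0,0.05],[0,0,0,0,0,0,0.05],[0,0,0,0,0,0,0.05],[0,0,0,0,0,0,0.05]]]'
```

```text
time: 23.25
ee_pos: [441.3, 27.4, 29.9]
tool_rot: [[-0.0, 1.0, 0.001], [1.0, 0.0, 0.0], [0.0, 0.001, -1.0]]
ft_force: [-2.8, 0.8, 20.7]
grip_width: 53.7
```

```bash
python3 -m handwheel '[[[0,0,-0.02,0,0,0,0.05],[0,0,-0.05,0,0,0,0.05],[0,0,-0.05,0,0,0,0.05],[0,0,-0.05,0,0,0,0.05],[0.02,0.002,0,0,0,0,0.05],[0.045,0.005,0,0,0,0,0.05],[0.045,0.005,0,0,0,0,0.05],[0.045,0.005,0,0,0,0,0.05],[0.045,0.005,0,0,0,0,0.05],[0.035,0.003,0,0,0,0,0.05],[0.0175,0.0016,0,0,0,0,0.05],[0,0,0,0,0,0,0.05],[0,0,0,0,0,0,0.05]]]'|head -2; python3 heldfit.py yellow_sieve
```

```text
time: 24.88
ee_pos: [467.8, 278.4, 198.9]
[467.8 278.4 198.9] [(0.84, np.int64(10758))]
held offset y (np.float64(0.19672131147540983), np.float64(-0.25))
```

```bash
python3 -m handwheel '[[[0.0015,0,0.02,0,0,0,0.05],[0,0,0.03,0,0,0,0.05],[0,0,0.02,0,0,0,0.05],[0,0,0.004,0,0,0,0.05],[0,0,0,0,0,0,0.05]]]' | head -2;  python3 -m handwheel '[[[0,0,0,0,0,0,0.05],[0,0,0.005,0,0,0,0.05],[0,0,0.005,0,0,0,0.05],[0,0,0.004,0,0,0,0.05],[0,0,0.002,0,0,0,0.05],[0,0,0,0,0,0,0.05],[0,0,0,0,0,0,0.05]]]'
```

```text
time: 25.6
ee_pos: [467.8, 281.0, 125.2]
time: 26.48
ee_pos: [467.6, 281.3, 109.8]
tool_rot: [[0.0, 1.0, 0.001], [1.0, -0.0, 0.001], [0.001, 0.001, -1.0]]
ft_force: [-6.7, -3.8, 31.0]
grip_width: 53.7
```

```bash
python3 -m handwheel '[[[0,0,-0.001,0,0,0,0.05],[0,0,0,0,0,0,0.085],[0,0,0,0,0,0,0.085],[0,0,0,0,0,0,0.085],[0,0,0,0,0,0,0.085],[0,0,-0.02,0,0,0,0.085],[0,0,-0.04,0,0,0,0.085],[0,0,-0.03,0,0,0,0.085],[-0.03,0,-0.02,0,0,0,0.085],[-0.03,0,0,0,0,0,0.085],[0,0,0,0,0,0,0.085],[0,0,0,0,0,0,0.085]]]'
python3 stack.py yellow_sieve 114 468.2 280.5 87,114,28
```

```text
time: 27.98
ee_pos: [467.5, 221.9, 219.6]
tool_rot: [[-0.0, 1.0, -0.0], [1.0, 0.0, 0.0], [0.0, -0.0, -1.0]]
ft_force: [0.3, 0.1, 0.5]
grip_width: 85.1
yellow_sieve 14.8 0.64 (array([495.46847076, 303.56529999]), np.float64(0.8725753304516695))
TCP [467.41315732 222.10703302 219.44793891]
```

```bash
python3 -m handwheel '[[[-0.025,0.014,0,0,0,0,0.073],[-0.045,0.024,0,0,0,0,0.073],[-0.045,0.024,0,0,0,0,0.073],[-0.045,0.024,0,0,0,0,0.073],[-0.03,0.015,0,0,0,0,0.073],[-0.014,0.005,0,0,0,0,0.073],[0,0,0,0,0,0,0.073],[0,0,0,0,0,0,0.073]]]'|head -2; python3 stack.py red_sieve 34 573.7 -27.5 7,34,28 0,7,23
```

```text
time: 29.08
ee_pos: [573.2, 19.0, 219.6]
red_sieve 4.2 0.66 (array([573.655163  , -27.33666945]), np.float64(0.03692794382878582))
TCP [573.30545912  18.67066817 219.74122913]
```

The yellow fit was unusable, so I look at the stack before going on.

Run:
```python
from h import *
f=grab_frame("side");g=grab_frame("scene")
a=cv2.resize(f[100:190,225:325],(400,360),interpolation=cv2.INTER_CUBIC);b=cv2.resize(g[130:220,165:265],(400,360),interpolation=cv2.INTER_CUBIC)
cv2.imwrite("pics/s2.png",np.hstack([a,b])[:,:,::-1])
for c in("side","scene"):
    b=best(c,"yellow_sieve",[468,280.5,100],None); print(c,b and (b[0],b[2],silfit(cam(c),b[1],(468,280),[(87,114,28)])))
```

```text
side (np.float64(0.2573782746567652), 0.6, (array([467.85586882, 278.97805905]), np.float64(0.057248644138506465)))
scene (np.float64(1.2412012039712732), 0.54, (array([469.63531876, 287.98853111]), np.float64(0.08102714395366688)))
```

View pics/s2.png

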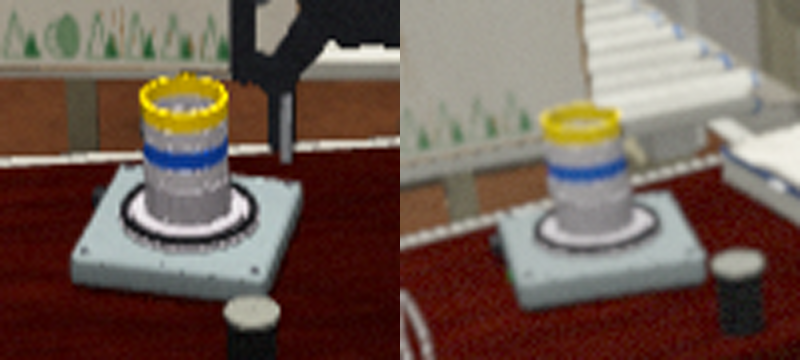

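The stack is straight and seated, yellow over blue over pan. I grasp red.

```bash
python3 -m handwheel '[[[-0.023,0.0004,0,0,0,0,0.08],[-0.023,0,0,0,0,0,0.08],[0,0,0.03,0,0,0,0.08],[0,0,0.05,0,0,0,0.08],[0,0,0.05,0,0,0,0.08],[0,0,0.03,0,0,0,0.08],[0,0,0.018,0,0,0,0.08],[0,0,0.0135,0,0,0,0.08],[0,0,0,0,0,0,0.08],[0,0,0,0,0,0,0.05],[0,0,0,0,0,0,0.05],[0,0,0,0,0,0,0.05],[0,0,0,0,0,0,0.05],[0,0,0,0,0,0,0.05],[0,0,0,0,0,0,0.05]]]'
```

```text
time: 31.25
ee_pos: [574.5, -28.8, 29.7]
tool_rot: [[0.0, 1.0, 0.002], [1.0, -0.0, -0.0], [-0.0, 0.002, -1.0]]
ft_force: [-4.1, 0.1, 18.6]
grip_width: 54.1
```

```bash
python3 -m handwheel '[[[0,0,-0.02,0,0,0,0.05],[0,0,-0.05,0,0,0,0.05],[0,0,-0.05,0,0,0,0.05],[0,0,-0.05,0,0,0,0.05],[0,0,-0.02,0,0,0,0.05],[0.02,-0.007,0,0,0,0,0.05],[0.045,-0.0155,0,0,0,0,0.05],[0.045,-0.0155,0,0,0,0,0.05],[0.045,-0.0155,0,0,0,0,0.05],[0.045,-0.0155,0,0,0,0,0.05],[0.045,-0.0155,0,0,0,0,0.05],[0.035,-0.012,0,0,0,0,0.05],[0.027,-0.010,0,0,0,0,0.05],[0,0,0,0,0,0,0.05],[0,0,0,0,0,0,0.05]]]'|head -2; python3 heldfit.py red_sieve
```

```text
time: 33.12
ee_pos: [467.2, 277.9, 218.2]
[467.5 277.6 218.2] [(0.89, np.int64(11035))]
held offset y (np.float64(0.21311475409836064), np.float64(1.5))
```

```bash
python3 -m handwheel '[[[0.001,0.0003,0.02,0,0,0,0.05],[0,0,0.03,0,0,0,0.05],[0,0,0.013,0,0,0,0.05],[0,0,0.004,0,0,0,0.05],[0,0,0,0,0,0,0.05]]]' | head -2;  python3 -m handwheel '[[[0,0,0,0,0,0,0.05],[0,0,0.005,0,0,0,0.05],[0,0,0.005,0,0,0,0.05],[0,0,0.003,0,0,0,0.05],[0,0,0.002,0,0,0,0.05],[0,0,0,0,0,0,0.05],[0,0,0,0,0,0,0.05]]]'
```

```text
time: 33.85
ee_pos: [468.0, 279.2, 151.7]
time: 34.72
ee_pos: [467.8, 279.3, 136.7]
tool_rot: [[0.0, 1.0, 0.0], [1.0, -0.0, 0.0], [0.0, 0.0, -1.0]]
ft_force: [-3.7, -1.1, 11.8]
grip_width: 54.4
```

The height of 136.7 equals the expected seated height, with contact force. I release and back away.

```bash
python3 -m handwheel '[[[0,0,-0.0005,0,0,0,0.05],[0,0,0,0,0,0,0.085],[0,0,0,0,0,0,0.085],[0,0,0,0,0,0,0.085],[0,0,0,0,0,0,0.085],[0,0,-0.02,0,0,0,0.085],[0,0,-0.04,0,0,0,0.085],[0,0,-0.04,0,0,0,0.085],[-0.03,0,-0.02,0,0,0,0.085],[-0.05,0.02,0,0,0,0,0.085],[-0.05,0.02,0,0,0,0,0.085],[-0.05,0.02,0,0,0,0,0.085],[-0.03,0,0,0,0,0,0.085],[0,0,0,0,0,0,0.085],[0,0,0,0,0,0,0.085]]]'
python3 - <<'E'
from h import *
f=grab_frame("side");g=grab_frame("scene")
a=cv2.resize(f[90:190,225:325],(400,400),interpolation=cv2.INTER_CUBIC);b=cv2.resize(g[120:220,165:265],(400,400),interpolation=cv2.INTER_CUBIC)
cv2.imwrite("pics/s3.png",np.hstack([a,b])[:,:,::-1])
for c in("side","scene"):
    C=cam(c)
    for n,z in(("red_sieve",114),("yellow_sieve",100),("blue_sieve",73)):
        r=best(c,n,[468,280.5,z],None); print(c,n,r and (r[0].round(1),round(r[2],2)))
        if r and n=="red_sieve":print(silfit(C,r[1],(468,280),[(114,141,28)]))
    for n in("spirit_bottle","white_cup","film_tub_1"):
        print(n,[(round(d["conf"],2),(np.linalg.inv(C[0])@np.r_[d["at"],1])[:3].round()) for d in spot_in(c,n)[:3]])
E
```

```text
time: 36.6
ee_pos: [527.7, 70.1, 256.7]
tool_rot: [[-0.001, 1.0, -0.0], [1.0, 0.001, 0.001], [0.001, -0.0, -1.0]]
ft_force: [0.7, 0.0, -0.3]
grip_width: 84.8
side red_sieve (np.float64(4.4), 0.74)
(array([467.77099609, 278.12329102]), np.float64(0.09182389937106918))
side yellow_sieve (np.float64(4.1), 0.67)
side blue_sieve (np.float64(4.4), 0.61)
spirit_bottle [(0.93, array([638., 142.,  70.]))]
white_cup [(0.73, array([ 636., -150.,   47.]))]
film_tub_1 [(0.83, array([514., 124.,  32.])), (0.6, array([ 509., -135.,   39.]))]
scene red_sieve (np.float64(5.5), 0.55)
(array([469.2883665 , 285.66951469]), np.float64(0.07117991056071551))
scene yellow_sieve (np.float64(1.9), 0.55)
scene blue_sieve (np.float64(1.5), 0.66)
spirit_bottle [(0.73, array([633., 154.,  67.]))]
white_cup [(0.81, array([ 642., -165.,   44.]))]
film_tub_1 [(0.64, array([512., 122.,  32.])), (0.63, array([ 502., -133.,   37.]))]
```

View pics/s3.png

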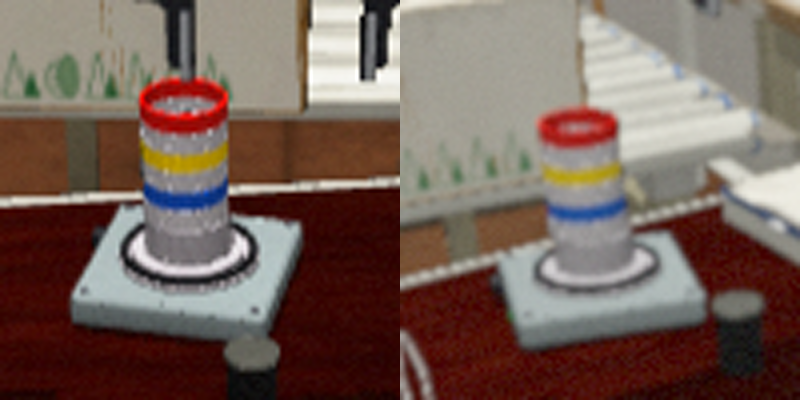

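The stack stands straight in the ring: red over yellow over blue over pan. The bystanders are where they were and the robot is clear, so I hand in.

```bash
python3 -c "
from station import *
print(hand_in())"
```

```text
the job is handed in; nothing more can be done
None
```

The sieve stack is set up on the shaker and handed in at about 37 s. I slid the pan out of the keeper by 60 mm, set it inside the ring, then nested blue, yellow and red on it in that order. Everything was released and the gripper withdrawn.

**Seating:** each piece stopped within about 0.1 mm of its calculated seated height. Contact force on the tool was 8–31 N, highest for the yellow sieve.

**Last pictures:** the side and scene views show a straight, level stack in the ring. The networks' positions for the bottle, cup and both tubs match the start to within their scatter of a few mm; only one film tub shows in the final close-up.

**Checks that failed or disagreed:**
- The wrist-camera fit of the placed yellow sieve failed (wrong outline), so I checked it from the side and scene views instead.
- The scene camera's fits of the placed yellow and red sieves sit 5–9 mm further in y than the side camera's. I put this down to the scene camera's oblique view, since the stack looks straight in both.

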